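# Shut the grinder's hopper gate and hold its lock pin clear

## Task

The bean hopper is coming off the coffee grinder for a wash. Push the hopper's slide gate fully in, so that its outlet is shut, and only then pull the hopper's sprung lock pin up by its knob as far as it goes and hold it there, clear of its seat hole, so that I can twist the hopper off; finish while still holding the pin up. Leave everything else around the grinder where it is.

Things in the scene. Friction and masses are not known exactly. Their poses are not given: they have to be found in the camera images.
- grinder: Coffee grinder fixed to the counter: aluminium C-shaped body on a black foot 290 x 150 mm; the flat top of its head is 200 mm above the counter. Origin: on the counter under its middle; z up; -x points to its front (spout side). The hopper stands on the rear of the head; its front part (x -140 to -25 mm) is open deck with the gate in the middle (y 0) and the lock pin at x -50, y -53 mm.
- hopper_rim (a point): Middle of the hopper's open mouth, 287 mm above the counter. The smoked square hopper is 118 mm (grinder's x 15 to 133 mm) by 130 mm (y -65 to 65), upright walls, on a black foot flange (x -25 to 134, y -68 to 68 mm, top 224 mm above the counter).
- gate (a joint): Slide gate: a 4 mm steel plate 58 mm wide, level, sliding along the grinder's x under the hopper, over its 56 mm outlet. Value in m: 0 = fully in, shut (its grip butts on the black flange); grows as it is pulled out to the grinder's front (-x), to 0.060. Starts 0.028 to 0.060 open, stays where left, friction about 2.5 N. Push the grip towards +x to shut it.
- gate_grip (a point): Middle of the top edge of the gate's grip, a turned-up steel tab at its front end: 50 mm wide (grinder's y), 8 mm thick (x), from z 206 to 246 mm above the counter; this point is at z 246, mid thickness. Shut, it lies at x -29, y 0 of the grinder. Guide rails 8 mm high stand on the deck at y +-33 mm.
- lock_pin (a joint): Sprung lock pin of the hopper: upright 8 mm steel pin carried by an ear of the hopper's flange, its foot 8 mm deep in a seat bush on the grinder's head. Value in m: 0 = seated, grows as it is pulled straight up, stop at 0.012; clear of the hole from 0.008. A spring pulls it back down: about 6 N seated, 13 N at the stop.
- pin_knob: The lock pin's black mushroom knob beside the gate: rim 28 mm across, 10 mm tall (z 251 to 261 mm above the counter when seated, top 264), 20 mm neck below to z 239, over a fixed 19 mm steel spring housing (z 224 to 238). Origin: on the pin's axis, at counter level when seated; moves up with the pin. Axes as the grinder's.
- knob_grip (a point): Centre of the knob's 28 mm rim, the place to grip it: on the pin's axis, 256 mm above the counter when seated (x = -50, y = -53 mm of the grinder); moves up with the pin.
- seat_mouth (a point): Centre of the mouth of the pin's seat hole: top of the 18 mm wide, 8 mm high seat bush on the grinder's head, 208 mm above the counter.
- dosing_cup: Bystander: steel dosing cup, 54 mm wide, 52 mm high, standing under the grinder's spout on its foot. Origin: centre of its underside.
- portafilter: Bystander: steel portafilter basket 70 mm wide and 34 mm high with a black handle along its +x, 178 mm from the basket's centre to the handle's end, lying on the counter off the grinder's front. Origin: under the basket's centre.
- tamper: Bystander: steel tamper, base 58 mm wide, 83 mm high, standing on the counter close to the grinder's foot. Origin: centre of its underside.
- milk_jug: Bystander: steel milk jug, 86 mm wide, 105 mm high, with a handle. Origin: centre of its underside.
- cup_a: Bystander: white coffee cup, 80 mm wide, 60 mm high, with a handle. Origin: centre of its underside.
- cup_b: Bystander: the other white coffee cup, same size. Origin: centre of its underside.
- hopper_lid: Bystander: the hopper's black lid, 134 mm square, 18 mm high with its grip, lying on the counter. Origin: centre of its underside.
- brush: Bystander: grinder brush with a dark wooden handle, 190 mm long (along its x), 20 mm high, lying on the counter. Origin: under its middle.

How it is judged:
By the outcome, as a careful person would: the job done as asked, in the order asked, and still so for the second after the job is handed in, while the arm keeps its last pose, push and grip.
It also fails if it takes over 43 s, if anything falls off the work surface, if the arm or the gripper's body presses on something with over 40 N, if the wrist force passes 120 N, or if a joint passes its speed limit or range.

## Robot

A 7-joint arm with a two-finger parallel gripper is mounted at the origin on the work surface. World frame = base frame: x ahead of the robot, y to its left, z up, the work surface at z = 0. Lengths are in m, angles in rad, forces in N, time in s.
With the tool pointing down it reaches from about 0.425 to 0.95 m from the base axis. Payload 4.7 kg.
Tool frame: the origin (TCP) lies between the finger pads; the fingertips stand 25 mm ahead of it and the grasp point (between the pads) lies 6 mm ahead of it; x points along the fingers, z is the direction in which the jaws open and shut, and the axes are right-handed (so a half turn about x gives the same grasp; the last joint's range is limited). The gripper opens to 85 mm and grips with 20 to 120 N. Pads are 22 mm wide; open, the fingers measure 114 mm over their backs; the gripper's body (76 mm by 85 mm) begins 54 mm behind the grasp point. The pads swing forward as they close: fully open they stand 13 mm farther back than shut.
Start: joints at [-1.148, 0.469, -0.049, 1.532, 0.024, 1.141, -0.082], TCP at [0.295, 0.607, 0.256] pointing down, gripper open.
Joint ranges: [-2.59, 2.59], [-0.33, 1.99], [-1.39, 1.29], [0.1, 2.45], [-1.04, 4.18], [0.21, 1.99], [-2.66, 2.66]. Speed limits (rad/s): [2.57, 2.57, 3.14, 3.14, 3.14, 3.14, 3.14].

## Interface

Orientations are given as a 3x3 rotation matrix whose columns are the frame's x, y, z axes.
In Python, from rig import * gives the robot as it stands. Calls block until the motion is done:
- movep(position, orientation): joint-space move of the TCP to a pose.
- move_l(position, attitude=None, feed=0.15, until_force=None): straight line of the TCP; attitude=None keeps the orientation; feed is the mean speed in m/s. With until_force (N) it stops when the force on the tool has changed by that much, and returns True; else False.
- move_joints(angles): joint-space move.
- command_gripper(opening, newtons=None): finger opening in m; newtons is the grip in N (None keeps the last); returns when the fingers have stopped.
- sleep(seconds).
- inverse_kinematics(position, orientation): joint angles nearest the present ones, or None.
- sense(): the state.
- camera(name): name is "scene" or "top" or "wrist"; returns (picture, depth): 384x512x3 uint8, red, green, blue; 384x512 float32, m along the optical axis (not along the pixel's ray), 0 where there is no reading.
- camera_params(name): a dict with "K" (3x3 intrinsics, pixels), "position" and "rotation" of the camera in the world; the wrist camera has in their place "tool_from_camera" (4x4, takes a point from camera to tool coordinates, whose origin is the TCP and whose axes are the tool frame's). Camera axes: x right, y down, z forward; pixel columns grow to the right and rows downward; lengths in m; the calibration is good to about 2 mm. A picture is of the moment at which its call begins: read the wrist's pose just before it. camera_params takes no time and is no camera call.
A pose or a line that the arm cannot do raises Unreachable and nothing moves.
- finish_job(): hands the job in, once; it reports no verdict.
The state is a dict: "time_s": time; "joint_pos": joint angles; "qd": joint speeds; "joint_efforts": joint torques, N m; "position": TCP position; "tcp_rot": TCP orientation; "wrist_force": force on the tool from outside, world axes, zero at the start; "ft_torque": the same for the moment, N m; "finger_gap": finger opening in m.
Only numpy, scipy, OpenCV 4.12 (cv2) and the standard library are available. Lean on these libraries where they do the work, as an engineer would, in place of code of your own. Each camera call takes 0.05 s, during which the arm holds its last target. There are 200 camera calls.

## Working session

There is one attempt and no reset: what is moved stays moved. The work goes in short steps, each a Python script; the robot and the scene stay as the last script left them, time stands still between calls to the robot, and variables do not carry over. Pictures are saved under pics/ and viewed, about 8 in all and at most 12, crops included, and the job is handed in when it is done.

```bash
mkdir -p pics; cat > h.py <<'E'
from rig import *
import numpy as np, cv2
def snap(n,f):
    s=sense(); im,d=camera(n); p=camera_params(n)
    if n=="wrist":
        T=np.array(p["tool_from_camera"]); W=np.eye(4); W[:3,:3]=s["tcp_rot"]; W[:3,3]=s["position"]; W=W@T
        R,t=W[:3,:3],W[:3,3]
    else: R,t=np.array(p["rotation"]),np.array(p["position"])
    K=np.array(p["K"])
    np.savez("pics/"+f+".npz",im=im,d=d,R=R,t=t,K=K)
    cv2.imwrite("pics/"+f+".png",im[:,:,::-1])
def load(f): return np.load("pics/"+f+".npz")
def cloud(c):
    d=c["d"]; v,u=np.mgrid[:d.shape[0],:d.shape[1]]
    P=np.stack([u,v,np.ones_like(u)],-1)@np.linalg.inv(c["K"]).T*d[...,None]
    return P@c["R"].T+c["t"]
def ray(c,u,v,z):
    r=c["R"]@np.linalg.inv(c["K"])@[u,v,1]; return c["t"]+r*(z-c["t"][2])/r[2]
E
python3 - <<'E'
from h import *
snap("top","top0");snap("scene","scene0")
a=[load(f)["im"][:,:,::-1] for f in("top0","scene0")]
for f in("top0","scene0"):
    c=load(f);print(c["t"],c["R"][:,2]); 
s=sense();print(s["time_s"],s["tcp_rot"],s["wrist_force"])
c=load("top0");P=cloud(c);z=P[...,2]
for lo,hi in((.19,.205),(.218,.23),(.255,.27),(.28,.292)):
    m=(z>lo)&(z<hi)&(c["d"]>0);print(lo,m.sum(),P[m].min(0) if m.any() else 0,P[m].max(0) if m.any() else 0)
E
```

```text
[ 0.29107483 -0.02963757  1.57822826] [ 0.19856779 -0.02657935 -0.97972668]
[ 1.00448256 -0.72457694  0.92750815] [-0.37974562  0.63183525 -0.67570517]
0.1 [[-6.83640415e-04 -8.99698850e-01  4.36510610e-01]
 [-1.57264400e-03  4.36511139e-01  8.99697478e-01]
 [-9.99998530e-01 -7.14062342e-05 -1.71332266e-03]] [-0.46340838  0.12406513  0.28593533]
0.19 1721 [ 0.07467301 -0.78361153  0.19005646] [0.69525073 0.15148439 0.20499319]
0.218 971 [ 0.06817982 -0.78385667  0.21804069] [0.65701511 0.1588824  0.22995956]
0.255 287 [ 0.07720139 -0.78338639  0.25507405] [0.6504072  0.56243931 0.26996943]
0.28 436 [0.26579208 0.0327722  0.28001649] [0.61778645 0.56489128 0.29191774]
```

View pics/top0.png

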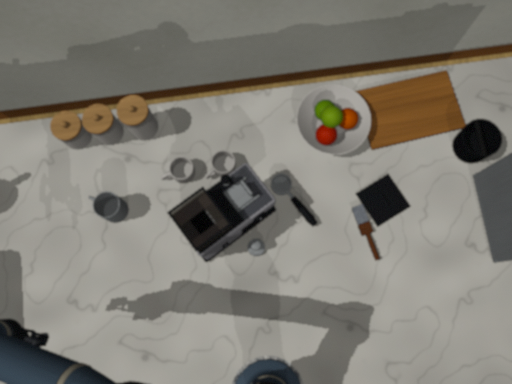

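View pics/scene0.png

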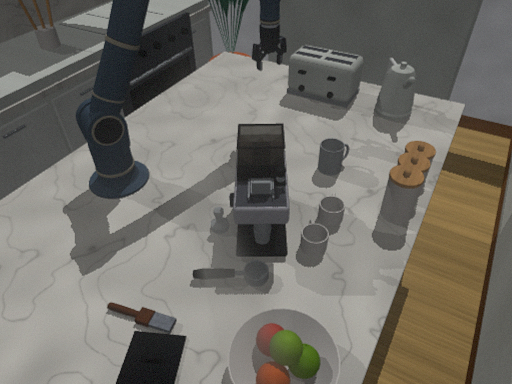

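The top view shows the grinder at about (222,212), with its front toward the upper right and the gate tab near (240,192). In the scene view the gate is at (262,188) and the knob at about (281,182), to the gate's right. Next I'll fit the grinder's pose from the depth and crop in.

```bash
python3 - <<'E'
from h import *
for f in("top0","scene0"):
    c=load(f);P=cloud(c);X=P[...,0];Y=P[...,1];z=P[...,2]
    box=(c["d"]>0)&(X>.4)&(X<.85)&(Y>-.2)&(Y<.3)
    for lo,hi in((.193,.207),(.217,.23),(.275,.295),(.255,.27),(.235,.252)):
        m=(box&(z>lo)&(z<hi)).astype(np.uint8)
        n,l,st,ce=cv2.connectedComponentsWithStats(m)
        for i in range(1,n):
            if st[i,4]>8:
                q=P[l==i]; r=cv2.minAreaRect(q[:,:2].astype(np.float32)*1000)
                print(f,lo,st[i,4],ce[i].round(),q.mean(0).round(3),np.round(r[0],0),np.round(r[1],0),round(r[2],1))
a=load("top0")["im"][150:270,155:290,::-1];b=load("scene0")["im"][115:275,205:340,::-1]
a=cv2.resize(a,None,fx=2.9,fy=2.9,interpolation=2);b=cv2.resize(b,None,fx=2.9,fy=2.9,interpolation=2)
o=np.zeros((464,783,3),np.uint8);o[:348,:391]=a[:348,:391];o[:464,392:783]=b[:464,:391];cv2.imwrite("pics/c0.png",o)
E
```

```text
top0 0.193 1302 [248. 197.] [ 0.589 -0.024  0.2  ] [567.  51.] [149. 278.] 29.4
top0 0.193 306 [202. 221.] [0.535 0.117 0.202] [535. 118.] [52. 53.] 29.7
top0 0.217 726 [223. 205.] [0.568 0.048 0.224] [544.  52.] [117. 232.] 76.4
top0 0.217 114 [198. 218.] [0.542 0.125 0.226] [535. 115.] [71. 69.] 31.8
top0 0.217 32 [212. 226.] [0.514 0.088 0.227] [514.  92.] [17. 42.] 34.1
top0 0.275 461 [197. 217.] [0.534 0.119 0.286] [532. 117.] [136. 122.] 29.1
top0 0.255 73 [224. 178.] [0.637 0.034 0.264] [638.  34.] [27. 24.] 37.9
top0 0.255 73 [187. 202.] [0.584 0.147 0.262] [583. 145.] [  8. 110.] 27.9
top0 0.255 40 [213. 238.] [0.474 0.086 0.262] [475.  85.] [  1. 116.] 29.2
top0 0.255 14 [187. 234.] [0.494 0.156 0.258] [494. 156.] [28.  5.] 29.6
top0 0.235 52 [246. 187.] [ 0.609 -0.023  0.245] [609. -23.] [49.  8.] 29.0
top0 0.235 754 [199. 218.] [0.538 0.119 0.244] [535. 118.] [116. 110.] 28.6
top0 0.235 13 [222. 233.] [0.488 0.062 0.242] [487.  64.] [ 1. 36.] 29.3
top0 0.235 23 [205. 245.] [0.461 0.111 0.244] [461. 110.] [ 1. 59.] 29.6
scene0 0.193 11 [285. 162.] [0.596 0.145 0.195] [597.
[... 251 characters left out ...]
 28.8
scene0 0.217 67 [261. 189.] [ 0.61  -0.026  0.224] [610. -26.] [48.  6.] 27.9
scene0 0.275 475 [260. 137.] [0.53  0.114 0.283] [530. 117.] [134. 128.] 29.4
scene0 0.255 178 [260. 132.] [0.502 0.163 0.263] [501. 160.] [128.  37.] 44.5
scene0 0.255 199 [261. 154.] [0.559 0.065 0.263] [558.  66.] [129.   9.] 28.7
scene0 0.255 68 [281. 170.] [0.638 0.031 0.261] [638.  32.] [23. 26.] 72.1
scene0 0.235 360 [260. 140.] [0.51  0.15  0.244] [515. 141.] [121.  59.] 30.5
scene0 0.235 228 [261. 159.] [0.558 0.065 0.243] [558.  65.] [127.   9.] 29.6
scene0 0.235 22 [280. 176.] [0.64  0.027 0.243] [638.  26.] [18.  9.] 7.0
scene0 0.235 84 [261. 184.] [ 0.609 -0.025  0.242] [609. -24.] [48. 11.] 29.2
```

View pics/c0.png

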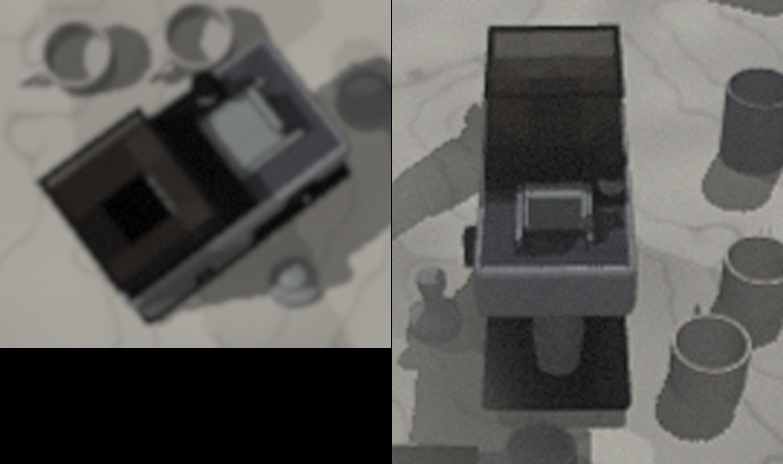

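Each cloud feature agrees with the stated geometry, in height and in size. The grinder's origin is about (0.568, 0.052), with +x at about 119°. The knob's predicted position of (0.639, 0.035) compares with a measured (0.638, 0.032). The gate is open by about 58 mm. Next I'll hover ahead of the grip and take a close look.

```bash
cat >> h.py <<'E'
yaw=np.deg2rad(119.1); xg=np.array([np.cos(yaw),np.sin(yaw),0]); yg=np.array([-xg[1],xg[0],0]); O=np.array([.532,.117,0])-.074*xg
def G(x,y,z): return O+xg*x+yg*y+np.array([0,0,z])
def inv(p): d=np.asarray(p)-O; return np.array([d@xg,d@yg,p[2]])
def att(z): x=np.array([0,0,-1.]); return np.column_stack([x,np.cross(z,x),z])
E
python3 - <<'E'
from h import *
for n,z in(("yg",yg),("-yg",-yg),("xg",xg),("-xg",-xg)):
    for p in (G(-.125,0,.38),G(-.05,-.053,.262)):
        q=inverse_kinematics(p,att(z)); print(n,None if q is None else np.round(q,2))
s=sense(); move_l(s["position"]+[0,0,.14],feed=.3)
movep(G(-.125,0,.40),att(-yg))
snap("wrist","w1"); s=sense(); print(s["time_s"],s["position"],np.round(s["joint_pos"],2),s["wrist_force"])
c=load("w1");P=cloud(c);z=P[...,2];L=(P-O)@np.column_stack([xg,yg])
for lo,hi in((.240,.249),(.258,.268)):
    m=((z>lo)&(z<hi)&(c["d"]>0)&(abs(L[...,1])<.08)&(L[...,0]<0)).astype(np.uint8)
    n,l,st,ce=cv2.connectedComponentsWithStats(m)
    for i in range(1,n):
        if st[i,4]>60: q=L[l==i]; print(lo,st[i],q.min(0).round(4),q.max(0).round(4),np.median(z[l==i]))
E
```

```text
yg [-0.71  0.49  1.12  1.51 -0.44  1.41 -2.2 ]
yg [-0.84  0.62  1.11  1.66 -0.59  1.24 -2.23]
-yg [-0.39  0.35  0.58  1.5  -0.19  1.35  0.71]
-yg [-0.42  0.42  0.42  1.64 -0.19  1.12  0.55]
xg [-0.21  0.32  0.31  1.49 -0.1   1.35  2.19]
xg [-0.19  0.4   0.09  1.62 -0.04  1.12  1.99]
-xg [-0.48  0.37  0.71  1.5  -0.24  1.36 -0.82]
-xg [-0.56  0.45  0.61  1.65 -0.28  1.13 -0.93]
3.3917 [ 0.62900871 -0.05551799  0.3998104 ] [-0.41  0.34  0.6   1.46 -0.19  1.39  0.71] [ 0.24639577  0.18839833 -0.52163243]
0.24 [223 125  63  10 615] [-0.0891 -0.0232] [-0.0818  0.0254] 0.2444452506878585
0.258 [ 309   61   39   41 1229] [-0.0632 -0.065 ] [-0.0359 -0.038 ] 0.26266560116005905
```

View pics/w1.png

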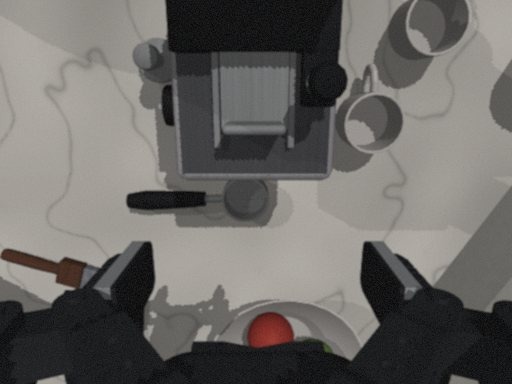

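The close view shows the grip at (255,128), grinder x −85.5 mm, and the knob at (327,82), grinder (−49.5, −51.5) mm. Both agree with the prediction to about 2 mm. Now I'll push the gate shut.

```bash
python3 - <<'E'
from h import *
command_gripper(0,40)
move_l(G(-.125,.001,.243),att(-yg),feed=.2)
f0=sense()["wrist_force"]
r=move_l(G(-.052,.001,.243),feed=.08,until_force=25); s=sense(); print(r,inv(s["position"]),(s["wrist_force"]-f0)@xg,s["wrist_force"]-f0)
if not r: r=move_l(G(-.030,.001,.243),feed=.03,until_force=14)
s=sense(); print(r,inv(s["position"]),(s["wrist_force"]-f0)@xg,s["time_s"])
snap("scene","s2")
sleep(.2);print(inv(sense()["position"]),(sense()["wrist_force"]-f0)@xg)
E
```

```text
False [-0.05120846  0.00080225  0.24261688] -0.07985052161551079 [-0.47237716 -0.35430773 -0.72633787]
True [-0.04319879  0.0013007   0.24269923] -0.6604567666865045 6.6333
[-0.04324107  0.00175623  0.24210754] -0.4783349033366763
```

```bash
python3 - <<'E'
from h import *
f0=sense()["wrist_force"]
r=move_l(G(-.030,.001,.243),feed=.03,until_force=18); s=sense(); print(r,inv(s["position"]),(s["wrist_force"]-f0)@xg)
move_l(inv(s["position"])*0+s["position"]-.015*xg,feed=.15)
move_l(G(-.10,.001,.36),feed=.3)
snap("wrist","w2");c=load("w2");P=cloud(c);z=P[...,2];L=(P-O)@np.column_stack([xg,yg])
for lo,hi in((.240,.249),(.258,.268),(.216,.228)):
    m=((z>lo)&(z<hi)&(c["d"]>0)&(abs(L[...,1])<.08)&(L[...,0]<0)).astype(np.uint8)
    n,l,st,ce=cv2.connectedComponentsWithStats(m)
    for i in range(1,n):
        if st[i,4]>60: q=L[l==i]; print(lo,st[i],q.min(0).round(4),q.max(0).round(4),np.median(z[l==i]))
print(sense()["time_s"])
E
```

```text
True [-0.04320647  0.00203117  0.24207971] -0.08614257835998271
0.24 [217  76  78  14 970] [-0.0328 -0.0238] [-0.0248  0.0261] 0.24441533718729233
0.258 [ 319   95   46   45 1599] [-0.0628 -0.0652] [-0.0362 -0.0379] 0.26269716131888315
0.216 [ 155   38  201  102 8963] [-0.0689 -0.0668] [-0.      0.0695] 0.2229636508809879
8.0583
```

View pics/w2.png

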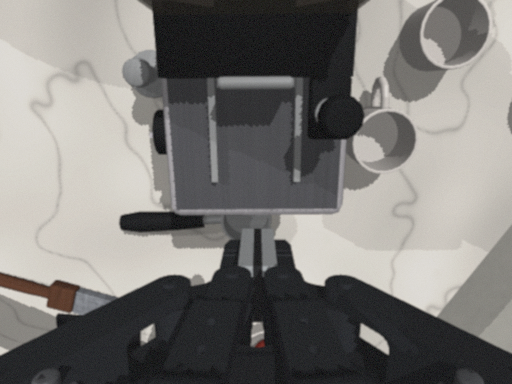

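The gate's grip now spans x −32.8 to −24.8 mm, centred at −28.8 (image (255,80)), against the flange, so the gate is shut. Next is the knob at (−49.5, −51.5) mm.

```bash
python3 - <<'E'
from h import *
A=att(-xg); kx,ky=-.0495,-.0517
command_gripper(.052)
movep(G(kx,ky,.36),A)
r=move_l(G(kx,ky,.262),feed=.12,until_force=12); print("hit",r,inv(sense()["position"]))
if not r:
    command_gripper(.0,80); s=sense(); f0=s["wrist_force"]; z0=s["position"][2]; print(s["finger_gap"],inv(s["position"]),f0)
    for dz in(.004,.008,.011):
        p=sense()["position"].copy(); r=move_l(G(kx,ky,.262+dz),feed=.04,until_force=40); s=sense()
        print(dz,r,s["position"][2]-z0,(s["wrist_force"]-f0).round(1),s["finger_gap"])
    snap("wrist","w3");snap("scene","s3");print(sense()["time_s"])
E
```

```text
hit False [-0.04993755 -0.05207268  0.26284045]
0.025144481584502 [-0.04912382 -0.05207145  0.26326589] [-2.95381257  0.83011079  6.99862856]
0.004 False 0.0017495280970043492 [  6.3   0.6 -14.7] 0.02486161828607452
0.008 False 0.005826275142149617 [  7.2   1.3 -17.7] 0.025419931490553084
0.011 False 0.008956713232503521 [  7.3   1.3 -18.9] 0.02498813466154065
12.15
```

```bash
python3 - <<'E'
import cv2
a=cv2.imread("pics/s3.png")[115:235,205:345];cv2.imwrite("pics/c3.png",cv2.resize(a,None,fx=4,fy=4,interpolation=2))
E
```

```text
(no output)
```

View pics/w3.png

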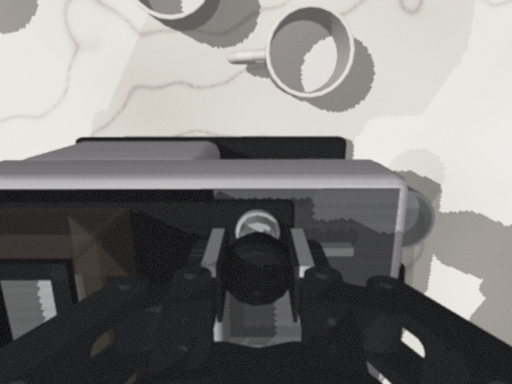

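View pics/c3.png

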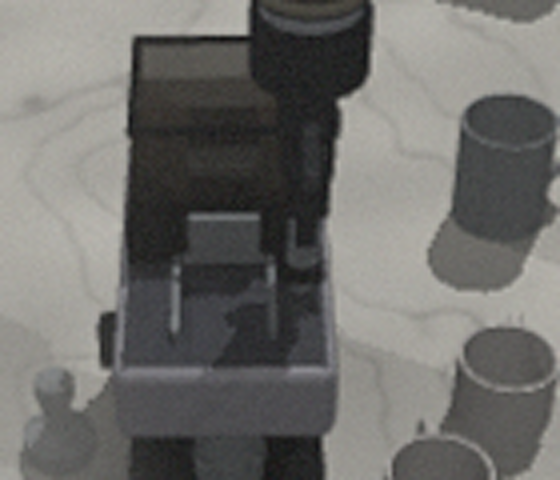

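The knob at (257,268) sits centred between the pads, with the housing visible below it. The gate is still shut. The net pull rose from about 8 to 12 N, which is the spring's stated curve. Now I'll go slowly to the stop.

```bash
python3 - <<'E'
from h import *
kx,ky=-.0495,-.0517
def knob():
    snap("wrist","wk");c=load("wk");P=cloud(c);z=P[...,2];L=(P-O)@np.column_stack([xg,yg])
    m=(np.hypot(L[...,0]+.0495,L[...,1]+.0517)<.007)&(c["d"]>0)&(z>.25)&(z<.29); return m.sum(),np.median(z[m]).round(4)
for dz in(.012,.013,.014,.015,.016,.017):
    r=move_l(G(kx,ky,.262+dz),feed=.02,until_force=40); sleep(.1); s=sense(); f=s["wrist_force"]
    print(dz,r,s["position"].round(4)[2],f.round(1),round(s["finger_gap"],4),knob(),s["time_s"])
    if f[2]<-24: break
E
```

```text
0.012 False 0.2732 [  4.7   1.9 -12.5] 0.025 (np.int64(967), np.float64(0.2726)) 12.5
0.013 False 0.2741 [  5.    1.2 -13.1] 0.0249 (np.int64(956), np.float64(0.2734)) 12.9
0.014 False 0.275 [  4.6   2.  -13.2] 0.0251 (np.int64(949), np.float64(0.2744)) 13.3
0.015 False 0.2755 [  6.4   1.4 -16. ] 0.025 (np.int64(959), np.float64(0.2749)) 13.7
0.016 False 0.2756 [  8.2   0.8 -20.6] 0.0252 (np.int64(958), np.float64(0.2749)) 14.1
0.017 False 0.2756 [ 10.9   0.3 -24.4] 0.0253 (np.int64(963), np.float64(0.2749)) 14.5
```

The knob top stopped at z 0.2749 against 0.2627 seated (+12.2 mm), and the force rises without further motion, so it's at the stop. I'll ease the pull slightly, check for creep and check the bystanders, then hand in.

```bash
python3 - <<'E'
from h import *
move_l(G(-.0495,-.0517,.262+.0162),feed=.02)
def knob():
    snap("wrist","wk");c=load("wk");P=cloud(c);z=P[...,2];L=(P-O)@np.column_stack([xg,yg])
    m=(np.hypot(L[...,0]+.0495,L[...,1]+.0517)<.007)&(c["d"]>0)&(z>.25)&(z<.29); return np.median(z[m]).round(4)
for i in range(3):
    s=sense();print(s["time_s"],s["position"].round(4)[2],s["wrist_force"].round(1),knob()); sleep(.7)
snap("scene","s4")
a,b=load("scene0"),load("s4");P=cloud(b);z=P[...,2];L=(P-O)@np.column_stack([xg,yg])
m=(z>.236)&(z<.249)&(abs(L[...,1])<.026)&(L[...,0]<-.015)&(L[...,0]>-.1)
print("gate",L[m].mean(0),L[m].min(0),L[m].max(0),m.sum())
d=cv2.absdiff(a["im"],b["im"]).max(2);cv2.imwrite("pics/diff.png",np.hstack([b["im"][:,:,::-1]]) //2+(d[...,None]>40).astype(np.uint8)*np.array([0,0,120],np.uint8))
E
```

```text
14.8 0.2756 [  8.7   1.  -20.7] 0.2749
15.55 0.2756 [  8.7   1.5 -21.7] 0.2749
16.3 0.2756 [  8.8   1.2 -20.8] 0.2749
gate [-0.0313271   0.00246739] [-0.03559647 -0.02040638] [-0.02566482  0.02349849] 64
```

View pics/diff.png

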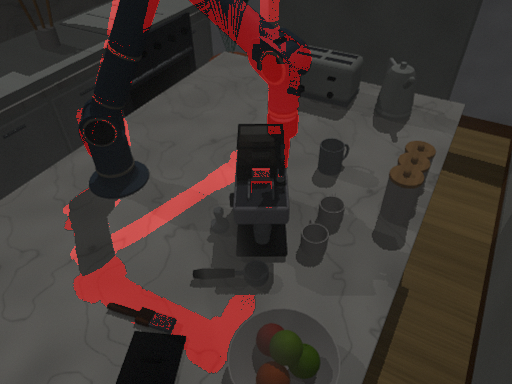

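The only changes are the arm, its shadow and the gate tab (262,175–188). No bystander moved.

```bash
python3 -c "
from h import *
print(finish_job())"
```

```text
the job is handed in; nothing more can be done
None
```

I pushed the gate fully in first. Then I gripped the lock pin's knob at 80 N, pulled it up to its stop, and handed the job in at about 16.4 s while still holding it there.

- **Gate:** after the push, the close camera put the grip's middle at x −28.8 mm (shut is −29). A rougher final reading from the scene camera, −31 mm with its face-on bias, is consistent with it still being shut.
- **Lock pin:** the knob's top rose 12.2 mm, from 262.7 to 274.9 mm, and then stopped while the pull kept rising. It stayed at that height for 1.5 s with about 21 N of downward force at the wrist. There is also a sideways load of about 9 N on the pin.
- **Everything else:** comparing the scene picture before and after showed changes only at the arm, its shadows and the gate. No bystander had moved.

One reading disagreed: after each push on the gate stopped, the wrist force read close to zero. I therefore confirmed the gate was shut by position and picture, not by force.

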